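# Load the ring carrier through the flap of the curing cabinet

## Task

Pick up the ring carrier, set it flat in the open channel in front of the curing cabinet with its block end towards the flap, then push it by its post through the sprung flap until it is fully home. Press it firmly against the cushioned stop hidden inside, with about 10 N and never more than 20 N; then let go so that the flap is shut behind the block and the carrier stays home. Leave the other tools on the bench where they are.

Things in the scene. Friction and masses are not known exactly. Their poses are not given: they have to be found in the camera images.
- cabinet: Curing cabinet, white and grey, fixed, 150 mm wide (y). Origin at bench level right under the closed flap, midway across; +x is the push direction (into the cabinet), z up. Behind the flap, x 0 to 50 is under a hood 85 high, then comes the main housing, x 50 to 190, 134 high, with a knob up to 146.
- channel (a point): Middle of the open straight loading channel in front of the flap, on its floor: 102.5 mm in front of the flap (cabinet x = -102.5), 8 above the bench; axes as the cabinet. The channel runs from cabinet x = -205 to the flap, 52 wide between two aluminium lips that rise 10 above its floor, and goes on behind the flap at the same floor height and width.
- flap (a joint): Steel flap in the doorway at cabinet x = 0: 50 mm wide, 48 high, hinged along its top edge 70 above the bench; its lower edge hangs 14 above the channel floor, so the carrier's tongue lies free beneath it. 0 = shut, grows in rad as it swings inward and up (0.95 on top of the block); a spring shuts it. It rides on the block and drops shut once the block is some 40 inside. Pushing the block through takes about 2 to 6 N.
- pad (a joint): Rubber pad of the stop inside the cabinet, hidden: how far it is squeezed, in m (0 free, 0.006 at most), 5 N per mm: 10 N is 2 mm, 20 N is 4 mm. It springs back when let go. The stop is adjusted between jobs and its place is not told: the free pad's face stands somewhere from 118 to 134 mm behind the flap (cabinet x) and must be found by feel.
- carrier_center (a point): Centre of the ring carrier's block, 17 mm above its underside. One loose rigid piece, 0.26 to 0.46 kg: a grey block 72 long (x) x 46 wide (y) x 34 high, three thin brass rings on top; behind it (-x) a flat aluminium tongue, 30 wide, 8 high, with an upright post at its end. +x points to the nose (block end, goes in first), z up. Grasp the block across its 46 width.
- carrier_nose (a point): Centre of the carrier's front (nose) face, 36 mm ahead of the block's centre, 17 above the underside; axes as the carrier.
- carrier_post (a point): Centre of the carrier's aluminium post: 12 mm thick (x) x 30 wide (y) x 44 high from the carrier's underside; 128 behind the block's centre, 22 above the underside. Push on its rear face, 6 behind this point. With the carrier home the post still stands outside, 30 to 46 in front of the flap.
- bench_block: Bystander, not to be disturbed: square steel bench block, 70 x 70 x 20; origin at its underside.
- jar: Bystander, not to be disturbed: squat closed glass jar with a black cap, 52 across, 60 high; origin at its underside.
- file_long: Bystander, not to be disturbed: hand file with a wooden handle, 235 long, 22 high, lying along its x; origin at its underside.
- file_short: Bystander, not to be disturbed: hand file with a wooden handle, 195 long, 22 high, lying along its x; origin at its underside.
- mandrel: Bystander, not to be disturbed: tapered steel ring mandrel, 320 long, 25 high, lying along its x; origin at its underside.
- bending_block: Bystander, not to be disturbed: dark steel ring-bending block on a 90 x 70 foot, 67 high; origin at its underside.
- saw_frame: Bystander, not to be disturbed: piercing-saw frame with a wooden handle lying flat, 250 x 105, 22 high; frame to +x and +y of its origin; origin at its underside.
There are look-alikes about, which are no part of the job. Several things look just like the part that bears carrier_center: the one meant starts farthest from the robot's base.

How it is judged (in metres and radians):
On the way, in this order (a step that is already met when the one before it is completed fails the run):
1. the carrier lies flat in the open channel, nose towards the still shut flap (y of carrier_center in the frame of cabinet between -0.005 and 0.005 m and z of carrier_center in the frame of cabinet below 0.029 m and angle between carrier_center's own z axis and vertical below 0.06 rad and angle between the x axis of carrier_center and the x axis of cabinet, either way round below 0.1 rad and x of carrier_nose in the frame of cabinet between -0.08 and -0.003 m and x of carrier_center in the frame of cabinet below -0.038 m), for 0.1 s.
2. the carrier's nose has pushed the flap open (value of joint flap above 0.5 rad and x of carrier_nose in the frame of cabinet above 0.015 m), for 0.05 s.
3. the carrier is pressed against the padded stop (pad squeezed 1 mm or more, 5 N) with the flap shut behind its block (y of carrier_center in the frame of cabinet between -0.005 and 0.005 m and z of carrier_center in the frame of cabinet below 0.029 m and angle between carrier_center's own z axis and vertical below 0.06 rad and angle between the x axis of carrier_center and the x axis of cabinet, either way round below 0.1 rad and x of carrier_nose in the frame of cabinet above 0.105 m and x of carrier_nose in the frame of pad above -0.003 m and value of joint flap below 0.08 rad and value of joint pad above 0.001 m), for 0.05 s.
At the end, for the whole second after the job is handed in: The carrier is let go and at rest, flat in the channel (within 5 mm of its middle line, 0.1 rad), its nose within 3 mm of the padded stop, its block wholly behind the flap, and the flap shut (below 0.08 rad) (y of carrier_center in the frame of cabinet between -0.005 and 0.005 m and z of carrier_center in the frame of cabinet below 0.029 m and angle between carrier_center's own z axis and vertical below 0.06 rad and angle between the x axis of carrier_center and the x axis of cabinet, either way round below 0.1 rad and x of carrier_nose in the frame of cabinet above 0.105 m and x of carrier_nose in the frame of pad above -0.003 m and value of joint flap below 0.08 rad and linear speed of carrier below 0.01 m/s); the robot touches nothing.
It fails at once if the stop's pad is rammed: squeezed by more than 4.5 mm (22 N) (value of joint pad above 0.0045 m).
It fails at once if a bystander on the bench is disturbed (moved by more than 20 mm) (distance of any of bench_block, jar, file_long, file_short, mandrel, bending_block, saw_frame from where it was at the start of the episode above 0.02 m).
It also fails if it takes over 58 s, if anything falls off the work surface, if the arm or the gripper's body presses on something with over 40 N, if the wrist force passes 120 N, or if a joint passes its speed limit or range.

## Robot

A 6-joint arm with a two-finger parallel gripper is mounted at the origin on the work surface. World frame = base frame: x ahead of the robot, y to its left, z up, the work surface at z = 0. Lengths are in mm, angles in degrees, forces in N, time in s.
With the tool pointing down it reaches from about 375 to 750 mm from the base axis. Payload 9 kg.
Tool frame: the origin (TCP) lies midway between the tips of the shut fingers; the grasp point (between the pads) lies robot.grip_point_offset behind it (robot.grip_point_offset is the distance from the TCP to the grasp point, in mm); z points along the fingers, y is the line along which they close (so a half turn about z gives the same grasp; the last joint's range is limited). The gripper opens to 85 mm and grips with 20 to 120 N. Pads are 22 mm wide; open, the fingers measure 114 mm over their backs; the gripper's body (76 mm by 85 mm) begins 54 mm behind the grasp point. The pads swing forward as they close: fully open they stand 13 mm farther back than shut.
Start: joints at [-85.583, 5.964, 5.575, 89.605, 0, 77.527], TCP at [174.339, -574.145, 231.331] pointing down, gripper open.
Joint ranges: [-171.21, 171.21], [-48.23, 106.86], [-62.78, 66.21], [-105.2, 120.99], [-86.42, 89.51], [-180, 180]. Speed limits (degrees/s): [127.2, 127.2, 147.25, 180, 180, 180].

## Interface

Orientations are given as [roll, pitch, yaw] about the fixed x, y, z axes, in that order (R = Rz(yaw) Ry(pitch) Rx(roll)).
In Python, from workcell import robot gives the robot as it stands.
- The arm moves only by the shell command python3 -m pendant 'ROWS'. ROWS is JSON, a list of rows, each a list of 5 numbers: the shift along the tool's x, y, z in mm, then the turn about the tool's z in degrees, then the finger opening in mm, from 0 to 85.4. A call has exactly 5 rows; each row is the pose to reach, as a shift and turn from the pose commanded when the call began, along the tool's axes at that moment; what a row does not reach only later rows make up. A row lasts 1/12 s, in which the tool goes at most 41.7 mm and 7.16 degrees, less where a joint would pass 70% of its speed; a pose out of reach is approached as far as the arm can. A call with a gripper value outside its range is refused whole. The fingers move at their own pace and stop on an object; the grip force is fixed at half the most. Time passes only in rows, so rows that repeat a pose let the fingers close, or fill a call up. It gives the time, the measured TCP pose, the force and the opening at its end, in the units of the state.
- robot.get_obs(): the state, without advancing time (a new reading comes with each control period).
- robot.read_camera(name): name is "side" or "top"; returns the picture (400x640x3 uint8, red, green, blue); there is no depth.
- robot.calibration(name): a dict with "fx", "fy", "cx", "cy" (pixels), "cam_to_world" (4x4, takes a point from camera to world coordinates). Camera axes: x right, y down, z forward; pixel columns grow to the right and rows downward; lengths in mm; the calibration is good to about 2 mm. A picture is of the moment at which its call begins. calibration takes no time and is no camera call.
- robot.sign_off(): hands the job in, once; it reports no verdict.
Trained networks look in the newest picture that a camera, given by its name, has taken for a name from the list of things; names that differ only in an ending like _2 or _b are one class to them, and where a whole thing is asked for, a point or a joint stands for the part that bears it (a point fixed in the world has none). Each returns a list of dicts, best first, with "score" (0 to 1); they miss things now and then, are a little off and sometimes report something else, mostly with a low value. They report only what shows in the picture. A call takes as long as a camera call. They do not tell look-alikes from the thing itself.
- robot.boxes_of(camera, query): "point" ([x, y, z] in mm, in the coordinates of the camera as it stood for that picture, good to about 4 mm: the middle of the surface that is visible of it).
- robot.outline_of(camera, query): "region" (400x640 bool, what is visible of it).
The state is a dict: "clock": time; "q": joint angles; "joint_vel": joint speeds; "joint_efforts": joint torques, N m; "position": TCP position; "orientation": TCP orientation; "wrist_force": force on the tool from outside, world axes, zero at the start; "torque": the same for the moment, N m; "width": finger opening in mm.
Only numpy, scipy, OpenCV 4.12 (cv2) and the standard library are available. Lean on these libraries where they do the work, as an engineer would, in place of code of your own. Each camera call takes 0.05 s, during which the arm holds its last target. There are 200 camera calls.

## Working session

There is one attempt and no reset: what is moved stays moved. The work goes in short steps, Python scripts to look and compute and a shell command to move; the robot and the scene stay as the last step left them, time stands still between calls to the robot, and variables do not carry over. Pictures are saved under pics/ and viewed, on a budget of 10 in all, crops included, one or two more only if the job needs it, and the job is handed in when it is done.

```bash
mkdir -p pics; ls; python3 - <<'E'
from workcell import robot
import cv2,numpy as np
print(robot.get_obs(), robot.grip_point_offset)
for c in ["top","side"]:
    im=robot.read_camera(c); cv2.imwrite(f"pics/{c}0.png",im[:,:,::-1])
    k=robot.calibration(c); print(c,k['fx'],k['fy'],k['cx'],k['cy'],np.round(k['cam_to_world'],3).tolist())
    T=np.array(k['cam_to_world'])
    for n in ["carrier_center","carrier_post","cabinet","flap","bench_block","jar","file_long","mandrel","bending_block","saw_frame"]:
        for d in robot.boxes_of(c,n):
            p=np.array(d['point']);w=(T@np.r_[p,1])[:3]
            print(n,round(d['score'],2),np.round(w),"px",np.round([k['fx']*p[0]/p[2]+k['cx'],k['fy']*p[1]/p[2]+k['cy']]))
E
```

```text
pics
{'clock': 0.0, 'q': array([-8.55824081e+01,  5.99866876e+00,  5.52618227e+00,  8.96051344e+01,
        1.06454244e-03,  7.75261191e+01]), 'joint_vel': array([ 0.03790172,  0.06056512,  0.06657185,  0.08020066,  0.0950527 ,
       -0.06702024]), 'joint_efforts': array([-3.69251586e-05, -5.56926298e+01,  5.03655589e+01,  1.68331264e-02,
       -1.10845131e-04,  1.50270972e-05]), 'position': array([ 174.31772854, -573.76347796,  230.51339498]), 'orientation': array([-1.79924441e+02, -1.78050851e-02,  1.68914603e+01]), 'wrist_force': array([-0.48155155, -0.86103253,  0.00808523]), 'torque': array([-0.01152848,  0.01132106, -0.0336208 ]), 'width': 85.49268038764818} 18.700000000000003
top 370.2595594172528 370.2595594172528 321.4710371020976 197.20621731513228 [[-0.005, -0.992, 0.123, 402.396], [-1.0, 0.006, 0.004, -26.256], [-0.004, -0.123, -0.992, 1240.593], [0.0, 0.0, 0.0, 1.0]]
carrier_center 0.85 [ 508. -289.   40.] px [404. 210.]
carrier_center 0.85 [ 246. -268.   31.] px [399. 292.]
carrier_post 0.95 [ 245. -270.   37.] px [400. 293.]
carrier_post 0.8 [ 510. -285.   34.] px [4
[... 721 characters left out ...]
-279.   26.] px [184. 306.]
carrier_center 0.58 [ 509. -298.   35.] px [303. 306.]
carrier_post 0.72 [ 253. -281.   28.] px [187. 306.]
carrier_post 0.55 [ 513. -299.   38.] px [305. 306.]
cabinet 0.73 [577. 111.  39.] px [324. 173.]
flap 0.77 [574. 111.  47.] px [323. 171.]
flap 0.46 [ 652. -396.   15.] px [374. 350.]
bench_block 0.69 [364.  88.  23.] px [248. 186.]
jar 0.9 [384. 200.  42.] px [257. 154.]
file_long 0.69 [381. 201.  42.] px [255. 154.]
file_long 0.56 [ 648. -393.   16.] px [372. 349.]
mandrel 0.55 [795. -47.  26.] px [411. 216.]
mandrel 0.39 [ 729. -319.   17.] px [404. 314.]
bending_block 0.93 [ 390. -137.   16.] px [253. 253.]
saw_frame 0.51 [482. 356.  19.] px [291. 125.]
```

View pics/top0.png

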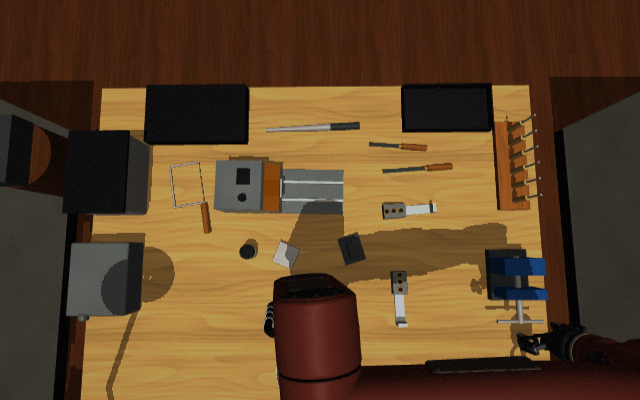

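View pics/side0.png

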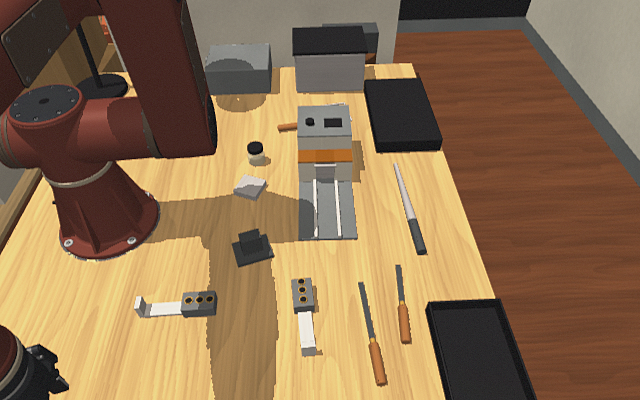

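The top view shows two carrier look-alikes: block at px (393,210) with the post at (433,207), about 585 mm from the base, and block at (399,283) with the post at (401,325), about 380 mm. The farthest one is meant, so I choose (393,210), with its nose already towards +y. The cabinet's lips are at px rows 180 and 197, its flap faces right, and it pushes towards +y. Next I fit poses to the outlines.

```bash
cat > h.py <<'E'
import numpy as np,cv2
from scipy.optimize import minimize
from workcell import robot
def box(x0,x1,y0,y1,z0,z1): return np.array([[x,y,z] for x in(x0,x1) for y in(y0,y1) for z in(z0,z1)],float)
CAR=[box(-36,36,-23,23,0,34),box(-134,-36,-15,15,0,8),box(-134,-122,-15,15,0,44)]   # origin: under block centre
CAB=[box(-205,0,-75,75,0,8),box(0,50,-75,75,0,85),box(50,190,-75,75,0,134)]
def proj(cam,P):
    k=robot.calibration(cam);T=np.linalg.inv(np.array(k['cam_to_world']))
    p=P@T[:3,:3].T+T[:3,3]
    return np.c_[k['fx']*p[:,0]/p[:,2]+k['cx'],k['fy']*p[:,1]/p[:,2]+k['cy']]
def place(P,v,z=0):
    c,s=np.cos(v[2]),np.sin(v[2]); return np.c_[v[0]+c*P[:,0]-s*P[:,1],v[1]+s*P[:,0]+c*P[:,1],P[:,2]+z]
def sil(cam,boxes,v,z=0,S=4):
    m=np.zeros((400*S,640*S),np.uint8)
    for b in boxes:
        h=cv2.convexHull(np.round((proj(cam,place(b,v,z))+.5)*S*16).astype(np.int32).reshape(-1,1,2))
        cv2.fillConvexPoly(m,h,1,shift=4)
    return cv2.resize(m.astype(np.float32),(640,400),interpolation=cv2.INTER_AREA)
def fit(boxes,masks,v0,z=0):
    def cost(u):
        v=[u[0],u[1],u[2]/100]; s=0
        for c,m in masks.items():
            a=sil(c,boxes,v,z); s+=1-np.minimum(a,m).sum()/np.maximum(a,m).sum()
        return s
    u0=np.array([v0[0],v0[1],v0[2]*100])
    r=minimize(cost,u0,method='Nelder-Mead',options=dict(initial_simplex=np.vstack([u0,u0+np.diag([12,12,8])]),xatol=.1,fatol=1e-4,maxiter=150))
    return r.x*[1,1,.01],r.fun
def mask(cam,name,near):
    best=None
    for d in robot.outline_of(cam,name):
        m=d['region']; ys,xs=np.nonzero(m)
        e=np.hypot(xs.mean()-near[0],ys.mean()-near[1]) if len(xs) else 1e9
        if best is None or e<best[0]: best=(e,m)
    return best[1].astype(np.float32),best[0]
def snap(cam): return np.ascontiguousarray(robot.read_camera(cam)[:,:,::-1])
def draw(im,cam,boxes,v,z=0,ox=(0,0),s=1,col=(0,255,0)):
    for b in boxes:
        q=(proj(cam,place(b,v,z))+.5-np.array(ox))*s
        for i in range(8):
            for j in (1,2,4):
                if not i&j: cv2.line(im,tuple(int(t) for t in q[i]),tuple(int(t) for t in q[i|j]),col,1)
def crop(im,x,y,w,h,s): return cv2.resize(im[y:y+h,x:x+w],None,fx=s,fy=s,interpolation=cv2.INTER_NEAREST)
E
python3 - <<'E'
from h import *
it=snap('top');isd=snap('side')
mc={};mb={}
for c,n in(('top',(410,210)),('side',(304,315))): mc[c],e=mask(c,'carrier_center',n);print(c,e,mc[c].sum())
for c,n in(('top',(280,190)),('side',(325,175))): mb[c],e=mask(c,'cabinet',n);print(c,e,mb[c].sum())
np.savez('m.npz',ct=mc['top'],cs=mc['side'],bt=mb['top'],bs=mb['side'])
out=[]
for nm,B,M,v0 in(('car',CAR,mc,(510,-270,1.6)),('cab',CAB,mb,(560,80,1.6))):
    for sub in (M,{'top':M['top']},{'side':M['side']}):
        v,f=fit(B,sub,v0); print(nm,list(sub),np.round(v,3),round(f,3)); 
        if len(sub)==2: out.append(v)
a=crop(it,200,140,250,90,3);b=crop(isd,240,80,160,290,2)
for im,c,o,s in((a,'top',(200,140),3),(b,'side',(240,80),2)):
    draw(im,c,CAR,out[0],0,o,s); draw(im,c,CAB,out[1],0,o,s,(0,0,255))
b2=np.zeros((580,430,3),np.uint8)
cv2.imwrite('pics/a1.png',a);cv2.imwrite('pics/b1.png',b)
E
```

```text
top 4.258969641152895 632.0
side 2.2946954690512182 1320.0
top 4.302265976335931 6096.0
side 1.9922800973978139 7269.0
car ['top', 'side'] [ 507.291 -258.964    1.639] 0.122
car ['top'] [ 508.02  -259.036    1.634] 0.068
car ['side'] [ 506.647 -259.129    1.644] 0.046
cab ['top', 'side'] [577.872 112.8     1.548] 0.045
cab ['top'] [577.694 112.785   1.548] 0.021
cab ['side'] [578.339 113.35    1.549] 0.023
```

View pics/a1.png

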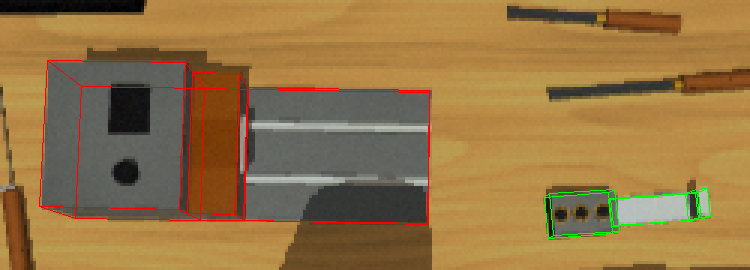

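View pics/b1.png

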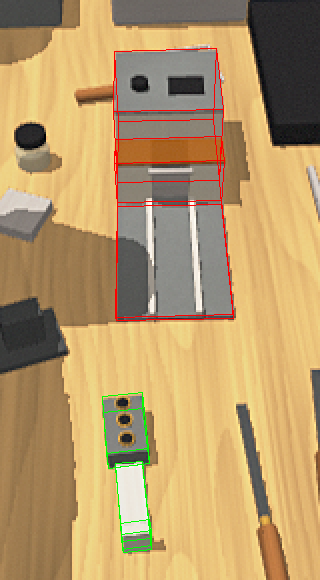

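Overlays match well. The carrier block (3 rings) is at (507,-259) with yaw 93.9°, and the cabinet is at (578,113) with yaw 88.7°. Moving above the block at a point 14 mm behind its centre, nearer the centre of mass.

```bash
cat > go.py <<'E'
import sys,numpy as np
from scipy.spatial.transform import Rotation as R
from workcell import robot
t=list(map(float,sys.argv[1:5]));o=robot.get_obs()
r=R.from_euler('xyz',o['orientation'],degrees=True)
d=r.inv().apply(np.array(t[:3])-o['position'])
print('shift',np.round(d,1),'turn',round(-((t[3]-o['orientation'][2]+180)%360-180),1),'t',round(o['clock'],2),'F',np.round(o['wrist_force'],1),'pos',np.round(o['position'],1),np.round(o['orientation'],2),'w',round(o['width'],1))
E
python3 go.py 508.3 -273 180 93.9
```

```text
shift [ 407.  -191.1   51.3] turn -77.0 t 1.4 F [0.1 0.5 0. ] pos [ 174.3 -574.1  231.3] [180.    -0.    16.89] w 85.5
```

```bash
python3 -m pendant '[[36,-17,5,-7,85],[72,-34,10,-14,85],[108,-51,15,-21,85],[144,-68,20,-28,85],[180,-85,24,-35,85]]'; python3 go.py 508.3 -273 150 93.9
```

```text
clock: 1.82
position: [322.9, -439.1, 207.0]
orientation: [180.0, 0.0, 52.2]
wrist_force: [0.3, -0.3, -0.1]
width: 84.7
shift [244.9  44.7  57. ] turn -41.7 t 1.82 F [ 0.3 -0.3 -0.1] pos [ 322.9 -439.1  207. ] [1.7999e+02 1.0000e-02 5.2210e+01] w 84.7
```

```bash
python3 -m pendant '[[40,7,11,-7,85],[80,14,22,-14,85],[120,21,33,-21,85],[160,28,44,-28,85],[200,36,50,-35,85]]'; python3 go.py 508.3 -273 90 93.9
```

```text
clock: 2.23
position: [473.6, -304.2, 156.4]
orientation: [-180.0, -0.0, 87.2]
wrist_force: [-0.9, -0.5, 0.3]
width: 85.0
shift [32.8 33.2 66.4] turn -6.7 t 2.23 F [-0.9 -0.5  0.3] pos [ 473.6 -304.2  156.4] [-1.7997e+02 -2.0000e-02  8.7230e+01] w 85.0
```

```bash
python3 -m pendant '[[15,15,15,-4,85],[32.8,33.2,30,-6.7,85],[32.8,33.2,55,-6.7,85],[32.8,33.2,80,-6.7,85],[32.8,33.2,95,-6.7,85]]'; python3 go.py 508.3 -273 9 93.9
```

```text
clock: 2.65
position: [507.2, -273.8, 59.8]
orientation: [-179.9, -0.1, 93.7]
wrist_force: [-0.4, 0.2, -0.3]
width: 85.1
shift [ 0.6  1.2 50.8] turn -0.2 t 2.65 F [-0.4  0.2 -0.3] pos [ 507.2 -273.8   59.8] [-1.799e+02 -9.000e-02  9.367e+01] w 85.1
```

```bash
python3 -m pendant '[[0,0,20,0,85],[0,0,40,0,85],[0,0,52,0,85],[0,0,52,0,60],[0,0,52,0,40]]'; python3 -m pendant '[[0,0,0,0,40],[0,0,0,0,40],[0,0,0,0,40],[0,0,0,0,40],[0,0,0,0,40]]'; python3 go.py 508.3 -273 60 93.9
```

```text
clock: 3.07
position: [507.4, -275.0, 10.4]
orientation: [-180.0, -0.0, 93.6]
wrist_force: [-0.5, -0.6, 0.2]
width: 63.4
clock: 3.48
position: [508.6, -276.1, 12.3]
orientation: [179.9, 0.1, 93.6]
wrist_force: [-2.6, 0.8, 6.3]
width: 44.5
shift [  3.    0.  -47.7] turn -0.3 t 3.48 F [-2.6  0.8  6.3] pos [ 508.6 -276.1   12.3] [1.799e+02 1.200e-01 9.359e+01] w 44.5
```

```bash
python3 -m pendant '[[0,0,-4,0,40],[0,0,-10,0,40],[0,0,-30,0,40],[0,0,-60,0,40],[0,0,-60,0,40]]'; python3 go.py 508.3 -273 60 93.9; python3 - <<'E'
from h import *
a=crop(snap('top'),340,150,130,90,4);b=crop(snap('side'),230,230,150,150,4)
im=np.zeros((600,800,3),np.uint8); 
a=cv2.resize(a,(390,270),interpolation=0);b=cv2.resize(b,(400,400),interpolation=0)
im[:270,:390]=a;im[:400,400:]=b;cv2.imwrite('pics/g1.png',im[:400])
E
```

```text
clock: 3.9
position: [509.9, -277.0, 76.4]
orientation: [179.7, 0.3, 93.6]
wrist_force: [1.6, -0.9, -2.9]
width: 44.6
shift [ 4.2 -1.5 16.3] turn -0.3 t 3.9 F [ 1.6 -0.9 -2.9] pos [ 509.9 -277.    76.4] [179.71   0.29  93.6 ] w 44.6
```

View pics/g1.png

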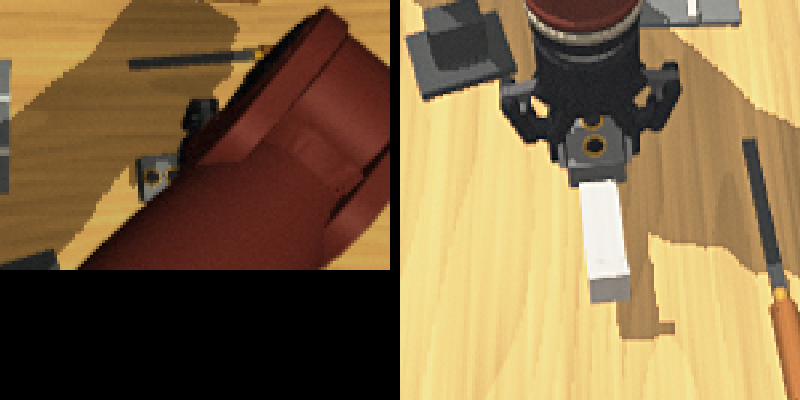

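The grip is good: the carrier hangs level, with the tongue at px (605,230) in the side half and the block between the pads. Carrying it over the channel.

```bash
python3 go.py 575.6 9.9 70 88.7
```

```text
shift [281.   84.8   1.3] turn 4.9 t 4.0 F [-0.4 -0.2 -5.3] pos [ 508.5 -275.9   71.7] [1.7989e+02 1.1000e-01 9.3590e+01] w 45.1
```

```bash
python3 -m pendant '[[30,4,0,1,40],[65,10,0,2,40],[102,17,1,3,40],[140,24,2,4,40],[178,31,3,4.9,40]]';python3 go.py 575.6 9.9 60 88.7
```

```text
clock: 4.42
position: [526.3, -93.6, 65.6]
orientation: [-179.9, -0.1, 88.6]
wrist_force: [0.7, -0.0, -4.3]
width: 44.8
shift [104.7  46.7   5.6] turn -0.1 t 4.42 F [ 0.7 -0.  -4.3] pos [526.3 -93.6  65.6] [-1.7988e+02 -5.0000e-02  8.8600e+01] w 44.8
```

```bash
python3 -m pendant '[[25,10,0,0,40],[55,24,2,0,40],[85,38,4,0,40],[104.7,46.7,5.6,0,40],[104.7,46.7,5.6,0,40]]';python3 -m pendant '[[0,0,0,0,40],[0,0,0,0,40],[0,0,0,0,40],[0,0,0,0,40],[0,0,0,0,40]]'; cat > look.py <<'E'
from h import *
import sys
from scipy.spatial.transform import Rotation as R
n=sys.argv[1]; z=float(sys.argv[2]); v0=[float(t) for t in sys.argv[3:6]]
o=robot.get_obs();cab=[577.9,112.9,1.548]
im=snap('side'); S=4;ox=(275,140);a=crop(im,*ox,100,145,S)
draw(a,'side',CAR,v0,z,ox,S); draw(a,'side',[box(-205,0,-26,26,8,18)],cab,0,ox,S,(0,0,255))
cv2.imwrite(f'pics/{n}.png',a); print(np.round(o['position'],1),np.round(o['orientation'],2),o['clock'])
E
python3 go.py 575.6 9.9 60 88.7; python3 - <<'E'
import subprocess
from workcell import robot
p=robot.get_obs()['position']
subprocess.run(['python3','look.py','c1',str(p[2]-12.3),str(p[0]+.4),str(p[1]+17),'1.548'])
E
```

```text
clock: 4.83
position: [576.3, 12.1, 59.5]
orientation: [-179.9, -0.1, 88.9]
wrist_force: [-0.7, -0.7, -4.8]
width: 44.9
clock: 5.25
position: [576.3, 7.2, 61.8]
orientation: [-180.0, 0.0, 88.6]
wrist_force: [-0.0, -0.1, -4.2]
width: 44.5
shift [ 2.7 -0.8  1.8] turn -0.1 t 5.25 F [-0.  -0.1 -4.2] pos [576.3   7.2  61.8] [-1.7999e+02  1.0000e-02  8.8620e+01] w 44.5
[576.3   7.2  61.8] [-1.7999e+02  1.0000e-02  8.8620e+01] 5.25
```

View pics/c1.png

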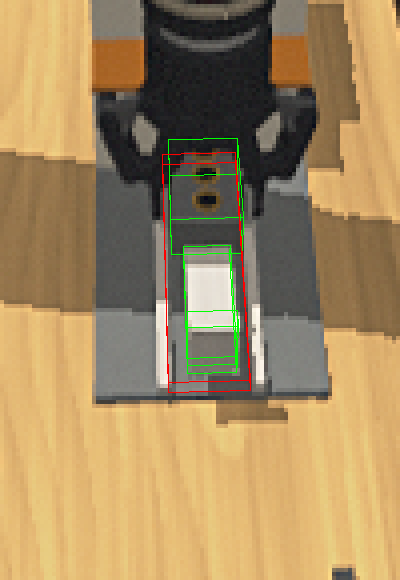

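The picture shows the channel model (red) lying on the lips' inner edges (px 169 and 251) and the carrier model on the real block and tongue (px 187–238), with the nose short of the flap. Lowering with a 0.8 mm lateral correction.

```bash
python3 -m pendant '[[0,-0.8,8,0,40],[0,-0.8,18,0,40],[0,-0.8,26,0,40],[0,-0.8,30,0,40],[0,-0.8,31,0,40]]';python3 -m pendant '[[0,0,2,0,40],[0,0,4,0,40],[0,0,6,0,40],[0,0,8,0,40],[0,0,8,0,40]]'; python3 go.py 575.5 7.2 20 88.7
```

```text
clock: 5.72
position: [574.6, 8.3, 29.0]
orientation: [-179.9, -0.0, 88.7]
wrist_force: [0.2, 0.6, -4.0]
width: 45.1
clock: 6.13
position: [575.6, 8.1, 22.6]
orientation: [-180.0, 0.0, 88.7]
wrist_force: [-1.2, 0.7, -4.3]
width: 44.8
shift [-0.9 -0.1  2.6] turn -0.0 t 6.13 F [-1.2  0.7 -4.3] pos [575.6   8.1  22.6] [-179.98    0.     88.69] w 44.8
```

```bash
python3 -m pendant '[[0,0,0.5,0,40],[0,0,1,0,40],[0,0,1.5,0,40],[0,0,2,0,40],[0,0,2,0,40]]'; python3 -m pendant '[[0,0,0.5,0,40],[0,0,1,0,40],[0,0,1.5,0,40],[0,0,2,0,40],[0,0,2,0,40]]'; python3 go.py 575.5 7.2 20 88.7
```

```text
clock: 6.55
position: [575.7, 8.0, 20.8]
orientation: [-180.0, 0.0, 88.7]
wrist_force: [-0.1, -0.8, -4.7]
width: 44.9
clock: 6.97
position: [575.9, 8.0, 20.4]
orientation: [180.0, 0.0, 88.7]
wrist_force: [-7.8, 1.3, 10.7]
width: 44.7
shift [-0.8 -0.4  0.4] turn -0.0 t 6.97 F [-7.8  1.3 10.7] pos [575.9   8.   20.4] [1.7998e+02 2.0000e-02 8.8700e+01] w 44.7
```

```bash
python3 -m pendant '[[0,0,-0.5,0,45],[0,0,-1,0,55],[0,0,-1,0,70],[0,0,-1,0,85],[0,0,-1,0,85]]'; python3 -m pendant '[[0,0,-5,0,85],[0,0,-20,0,85],[0,0,-50,0,85],[0,0,-85,0,85],[0,0,-110,0,85]]'; python3 go.py 575.5 7.2 20 88.7
```

```text
clock: 7.38
position: [576.0, 7.9, 19.9]
orientation: [180.0, 0.0, 88.7]
wrist_force: [0.9, 1.0, -0.0]
width: 85.1
clock: 7.8
position: [576.2, 8.0, 132.9]
orientation: [179.9, 0.0, 88.7]
wrist_force: [0.6, 1.2, 0.4]
width: 85.0
shift [ -0.7  -0.9 112.9] turn -0.0 t 7.8 F [0.6 1.2 0.4] pos [576.2   8.  132.9] [1.7989e+02 2.0000e-02 8.8690e+01] w 85.0
```

```bash
python3 -m pendant '[[-30,-0.7,0,0,0],[-70,-1.7,0,0,0],[-110,-2.6,0,0,0],[-140,-3.6,0,0,0],[-146,-4,0,0,0]]';  python3 -m pendant '[[0,0,20,0,0],[0,0,40,0,0],[0,0,60,0,0],[0,0,70,0,0],[0,0,75,0,0]]'; python3 go.py 572.2 -138 28 88.7; python3 - <<'E'
from h import *
m,e=mask('side','carrier_center',(0,0)) if 0 else (None,None)
im=snap('side'); 
for d in robot.outline_of('side','carrier_center'):
    ys,xs=np.nonzero(d['region']);print(round(d['score'],2),xs.mean(),ys.mean(),len(xs))
E
python3 look.py c2 8 576.1 25 1.548
```

```text
clock: 8.22
position: [568.2, -142.4, 130.3]
orientation: [180.0, 0.1, 88.5]
wrist_force: [-0.3, 0.3, -0.1]
width: 25.4
clock: 8.63
position: [567.5, -137.0, 53.3]
orientation: [-179.9, -0.1, 88.7]
wrist_force: [-0.2, 0.6, -0.1]
width: 0.2
shift [-0.9  4.8 25.3] turn 0.0 t 8.63 F [-0.2  0.6 -0.1] pos [ 567.5 -137.    53.3] [-1.7987e+02 -6.0000e-02  8.8700e+01] w 0.2
0.83 179.97159457714653 305.2479018721756 1549
[ 568.1 -137.4   54.6] [-1.7995e+02 -2.0000e-02  8.8710e+01] 8.7333
```

View pics/c2.png

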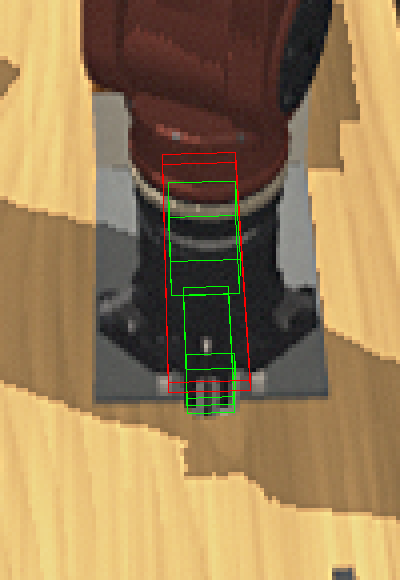

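The arm hides the block here and only the post area at px (210,390) shows; floor contact came at the predicted height. My retreat put the tool 4 mm off line, so I correct that, lower, and approach the post slowly.

```bash
python3 -m pendant '[[0,2,8,0,0],[0,4,16,0,0],[0,4.4,24,0,0],[0,4.4,30,0,0],[0,4.4,30,0,0]]';  python3 -m pendant '[[2,0,0,0,0],[5,0,0,0,0],[8,0,0,0,0],[10,0,0,0,0],[11,0,0,0,0]]';python3 -m pendant '[[2,0,0,0,0],[4,0,0,0,0],[6,0,0,0,0],[8,0,0,0,0],[10,0,0,0,0]]'; python3 go.py 572.5 -118 24 88.7
```

```text
clock: 9.2
position: [571.8, -137.4, 22.9]
orientation: [-179.9, -0.1, 88.7]
wrist_force: [-0.5, -0.4, 0.2]
width: 0.2
clock: 9.62
position: [573.3, -126.6, 25.2]
orientation: [180.0, 0.0, 88.7]
wrist_force: [-0.6, -0.9, 0.1]
width: -0.0
clock: 10.03
position: [573.4, -117.2, 25.0]
orientation: [180.0, 0.1, 88.7]
wrist_force: [0.4, -3.0, -0.2]
width: -0.0
shift [-0.8 -0.9  1. ] turn -0.0 t 10.03 F [ 0.4 -3.  -0.2] pos [ 573.4 -117.2   25. ] [1.7999e+02 5.0000e-02 8.8680e+01] w -0.0
```

```bash
python3 -m pendant '[[5,0,0,0,0],[10,0,0,0,0],[15,0,0,0,0],[20,0,0,0,0],[25,0,0,0,0]]';  python3 -m pendant '[[5,0,0,0,0],[10,0,0,0,0],[15,0,0,0,0],[20,0,0,0,0],[25,0,0,0,0]]';python3 -m pendant '[[4,0,0,0,0],[8,0,0,0,0],[12,0,0,0,0],[16,0,0,0,0],[20,0,0,0,0]]'; python3 go.py 575 0 24 88.7
```

```text
clock: 10.45
position: [573.9, -91.4, 24.9]
orientation: [180.0, 0.0, 88.7]
wrist_force: [-0.5, -2.4, 0.9]
width: -0.2
clock: 10.87
position: [574.5, -66.7, 24.9]
orientation: [180.0, 0.0, 88.7]
wrist_force: [0.0, -5.5, 0.1]
width: 0.1
clock: 11.28
position: [575.0, -47.2, 24.9]
orientation: [180.0, 0.1, 88.7]
wrist_force: [0.4, -6.9, -0.0]
width: -0.3
shift [47.2 -1.1  0.9] turn -0.0 t 11.28 F [ 0.4 -6.9 -0. ] pos [575.  -47.2  24.9] [1.800e+02 7.000e-02 8.866e+01] w -0.3
```

```bash
python3 -m pendant '[[5,0,0,0,0],[10,0,0,0,0],[15,0,0,0,0],[20,0,0,0,0],[25,0,0,0,0]]';  python3 -m pendant '[[5,0,0,0,0],[10,0,0,0,0],[15,0,0,0,0],[20,0,0,0,0],[25,0,0,0,0]]';python3 -m pendant '[[4,0,0,0,0],[8,0,0,0,0],[12,0,0,0,0],[16,0,0,0,0],[20,0,0,0,0]]';python3 -m pendant '[[2,0,0,0,0],[4,0,0,0,0],[6,0,0,0,0],[8,0,0,0,0],[10,0,0,0,0]]'; python3 go.py 576 50 24 88.7
```

```text
clock: 11.7
position: [575.5, -22.2, 24.9]
orientation: [180.0, 0.1, 88.7]
wrist_force: [0.5, -6.0, -0.2]
width: -0.2
clock: 12.12
position: [576.1, 2.9, 25.0]
orientation: [180.0, 0.1, 88.7]
wrist_force: [0.3, -6.5, -0.1]
width: 0.3
clock: 12.53
position: [576.5, 22.8, 24.9]
orientation: [-180.0, 0.1, 88.7]
wrist_force: [-0.8, -6.9, 1.2]
width: 0.1
clock: 12.95
position: [576.7, 32.7, 24.9]
orientation: [-180.0, 0.1, 88.7]
wrist_force: [-0.9, -7.7, 1.6]
width: 0.1
shift [17.3 -1.1  0.9] turn -0.0 t 12.95 F [-0.9 -7.7  1.6] pos [576.7  32.7  24.9] [-1.7999e+02  7.0000e-02  8.8660e+01] w 0.1
```

```bash
python3 -m pendant '[[1,0,0,0,0],[2,0,0,0,0],[3,0,0,0,0],[4,0,0,0,0],[5,0,0,0,0]]';  python3 -m pendant '[[1,0,0,0,0],[2,0,0,0,0],[3,0,0,0,0],[4,0,0,0,0],[5,0,0,0,0]]'; python3 go.py 576 50 24 88.7
```

```text
clock: 13.37
position: [576.8, 37.6, 25.0]
orientation: [-180.0, 0.1, 88.7]
wrist_force: [-0.3, -7.1, 1.5]
width: 0.1
clock: 13.78
position: [576.9, 43.0, 24.9]
orientation: [-180.0, 0.0, 88.7]
wrist_force: [0.3, -3.6, 1.2]
width: 0.2
shift [ 7.  -1.1  0.9] turn -0.0 t 13.78 F [ 0.3 -3.6  1.2] pos [576.9  43.   24.9] [-1.800e+02  2.000e-02  8.867e+01] w 0.2
```

```bash
python3 -m pendant '[[0.5,0,0,0,0],[1,0,0,0,0],[1.5,0,0,0,0],[2,0,0,0,0],[2.5,0,0,0,0]]';  python3 -m pendant '[[0.5,0,0,0,0],[1,0,0,0,0],[1.5,0,0,0,0],[2,0,0,0,0],[2,0,0,0,0]]'; python3 go.py 576 50 24 88.7
```

```text
clock: 14.2
position: [577.0, 45.5, 24.9]
orientation: [180.0, 0.0, 88.7]
wrist_force: [-0.8, -3.7, 2.1]
width: -0.0
clock: 14.62
position: [577.1, 47.6, 24.9]
orientation: [180.0, 0.0, 88.7]
wrist_force: [-0.1, -4.3, 1.8]
width: -0.1
shift [ 2.4 -1.2  0.9] turn -0.0 t 14.62 F [-0.1 -4.3  1.8] pos [577.1  47.6  24.9] [179.99   0.    88.69] w -0.1
```

```bash
for i in 1 2; do :; done; python3 -m pendant '[[0.4,0,0,0,0],[0.8,0,0,0,0],[1.2,0,0,0,0],[1.6,0,0,0,0],[2,0,0,0,0]]'; python3 -m pendant '[[0.4,0,0,0,0],[0.8,0,0,0,0],[1.2,0,0,0,0],[1.6,0,0,0,0],[1.6,0,0,0,0]]'
```

```text
clock: 15.03
position: [577.2, 49.5, 24.9]
orientation: [180.0, 0.0, 88.7]
wrist_force: [-0.1, -5.1, 4.2]
width: -0.3
clock: 15.45
position: [577.2, 51.2, 24.9]
orientation: [180.0, 0.0, 88.7]
wrist_force: [-0.7, -4.5, 3.2]
width: -0.2
```

```bash
python3 -m pendant '[[0.4,0,0,0,0],[0.8,0,0,0,0],[1.2,0,0,0,0],[1.6,0,0,0,0],[1.6,0,0,0,0]]'; python3 -m pendant '[[0.4,0,0,0,0],[0.8,0,0,0,0],[1.2,0,0,0,0],[1.6,0,0,0,0],[1.6,0,0,0,0]]'
```

```text
clock: 15.87
position: [577.2, 52.7, 24.9]
orientation: [180.0, 0.0, 88.7]
wrist_force: [-0.2, -5.0, 3.1]
width: -0.2
clock: 16.28
position: [577.3, 54.3, 24.9]
orientation: [180.0, 0.0, 88.7]
wrist_force: [-0.2, -4.5, 3.5]
width: 0.0
```

```bash
python3 -m pendant '[[0.4,0,0,0,0],[0.8,0,0,0,0],[1.2,0,0,0,0],[1.6,0,0,0,0],[1.6,0,0,0,0]]'; python3 -m pendant '[[0.4,0,0,0,0],[0.8,0,0,0,0],[1.2,0,0,0,0],[1.6,0,0,0,0],[1.6,0,0,0,0]]'
```

```text
clock: 16.7
position: [577.3, 55.9, 24.9]
orientation: [180.0, 0.0, 88.7]
wrist_force: [0.1, -4.4, 3.4]
width: 0.1
clock: 17.12
position: [577.3, 57.5, 24.9]
orientation: [180.0, 0.0, 88.7]
wrist_force: [0.0, -4.8, 4.2]
width: 0.1
```

```bash
python3 -m pendant '[[0.4,0,0,0,0],[0.8,0,0,0,0],[1.2,0,0,0,0],[1.6,0,0,0,0],[1.6,0,0,0,0]]'; python3 -m pendant '[[0.4,0,0,0,0],[0.8,0,0,0,0],[1.2,0,0,0,0],[1.6,0,0,0,0],[1.6,0,0,0,0]]'
```

```text
clock: 17.53
position: [577.4, 59.1, 24.9]
orientation: [180.0, 0.0, 88.7]
wrist_force: [-0.3, -4.4, 2.9]
width: 0.2
clock: 17.95
position: [577.4, 60.7, 24.9]
orientation: [180.0, 0.0, 88.7]
wrist_force: [0.1, -3.7, 3.7]
width: -0.0
```

```bash
python3 -m pendant '[[0.4,0,0,0,0],[0.8,0,0,0,0],[1.2,0,0,0,0],[1.6,0,0,0,0],[1.6,0,0,0,0]]'; python3 -m pendant '[[0.4,0,0,0,0],[0.8,0,0,0,0],[1.2,0,0,0,0],[1.6,0,0,0,0],[1.6,0,0,0,0]]'
```

```text
clock: 18.37
position: [577.4, 62.3, 24.9]
orientation: [180.0, 0.0, 88.7]
wrist_force: [0.8, -5.0, 3.4]
width: 0.3
clock: 18.78
position: [577.5, 63.9, 24.9]
orientation: [180.0, 0.0, 88.7]
wrist_force: [1.1, -4.9, 3.0]
width: -0.2
```

```bash
python3 -m pendant '[[0.4,0,0,0,0],[0.8,0,0,0,0],[1.2,0,0,0,0],[1.6,0,0,0,0],[1.6,0,0,0,0]]'; python3 -m pendant '[[0.4,0,0,0,0],[0.8,0,0,0,0],[1.2,0,0,0,0],[1.2,0,0,0,0],[1.2,0,0,0,0]]'
```

```text
clock: 19.2
position: [577.6, 65.1, 24.9]
orientation: [180.0, 0.1, 88.7]
wrist_force: [-0.5, -7.0, 3.9]
width: 0.3
clock: 19.62
position: [577.7, 65.7, 24.9]
orientation: [180.0, 0.1, 88.6]
wrist_force: [0.6, -8.9, 3.4]
width: 0.4
```

```bash
python3 -m pendant '[[0.3,0,0,0,0],[0.6,0,0,0,0],[0.9,0,0,0,0],[0.9,0,0,0,0],[0.9,0,0,0,0]]'; python3 -m pendant '[[0.3,0,0,0,0],[0.6,0,0,0,0],[0.6,0,0,0,0],[0.6,0,0,0,0],[0.6,0,0,0,0]]'
```

```text
clock: 20.03
position: [577.7, 66.1, 25.0]
orientation: [180.0, 0.2, 88.6]
wrist_force: [0.6, -12.3, 3.1]
width: -0.0
clock: 20.45
position: [577.8, 66.5, 25.0]
orientation: [180.0, 0.2, 88.6]
wrist_force: [-0.2, -14.8, 3.9]
width: -0.1
```

The force rises over about 2 mm from contact at TCP y≈64.5, reaching 14.8 N less about 4.5 N sliding friction, so the pad carries about 10 N. Backing off gently.

```bash
python3 -m pendant '[[0,0,0,0,0],[-0.5,0,0,0,0],[-1,0,0,0,0],[-2,0,0,0,0],[-3,0,0,0,0]]'; python3 -m pendant '[[-1,0,0,0,0],[-2,0,0,0,0],[-4,0,0,0,0],[-7,0,0,0,0],[-10,0,0,0,0]]'; python3 -m pendant '[[-5,0,-10,0,0],[-20,0,-30,0,0],[-50,0,-60,0,0],[-80,0,-90,0,0],[-120,0,-120,0,0]]'; python3 -m pendant '[[-10,-35,-20,0,0],[-20,-70,-40,0,0],[-30,-105,-40,0,0],[-40,-140,-40,0,0],[-50,-180,-40,0,0]]'; python3 - <<'E'
from h import *
S=5;ox=(280,130);im=snap('side');a=crop(im,*ox,100,120,S)
draw(a,'side',CAR,(578.1,204,1.548),8,ox,S); b=crop(im,*ox,60,120,S)
cv2.imwrite('pics/f1.png',np.hstack([crop(im,295,130,60,120,S),a[:,75:375]]))
E
```

```text
clock: 20.87
position: [577.4, 65.5, 24.7]
orientation: [-180.0, -0.0, 88.7]
wrist_force: [1.0, -2.3, 1.2]
width: -0.3
clock: 21.28
position: [577.0, 55.2, 24.6]
orientation: [-180.0, -0.0, 88.7]
wrist_force: [-0.0, -0.2, -0.5]
width: 0.6
clock: 21.7
position: [574.7, -57.8, 141.8]
orientation: [179.9, 0.0, 88.8]
wrist_force: [1.0, -1.0, -0.0]
width: 0.0
clock: 22.12
position: [392.6, -103.3, 179.8]
orientation: [179.9, 0.1, 88.7]
wrist_force: [-1.3, -1.0, 1.7]
width: 0.3
```

View pics/f1.png

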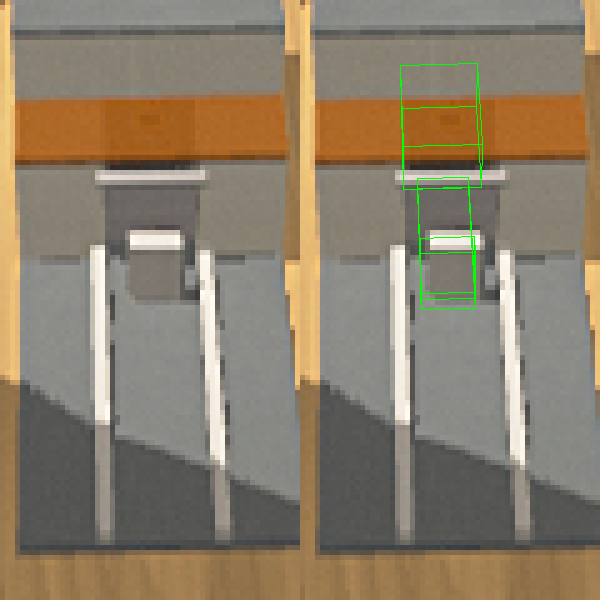

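```bash
python3 - <<'E'
from h import *
im=snap('side');z=cv2.imread('pics/side0.png')
cv2.imwrite('pics/f2.png',np.hstack([crop(z,305,150,40,45,10),crop(im,305,150,40,45,10)]))
o=robot.get_obs();print(o['wrist_force'],o['joint_vel'].max())
M={}
m,e=mask('side','jar',(255,154));print('jar',e)
for c in['jar','bench_block','bending_block']:
    T=np.array(robot.calibration('side')['cam_to_world'])
    for d in robot.boxes_of('side',c)[:1]: print(c,np.round((T@np.r_[d['point'],1])[:3]))
E
```

```text
[ 0.04505953 -0.82051142 -0.11108653] 7.59230240301067
jar 5.156555083337328
jar [394. 205.  55.]
bench_block [383.  78.  20.]
bending_block [ 391. -137.   16.]
```

View pics/f2.png

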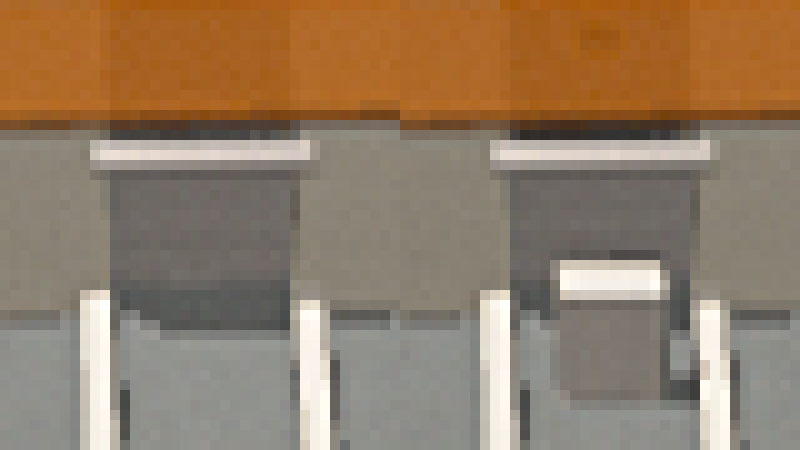

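The flap looks just as it did at the start: its lower edge is at px row ~280 in both halves. The post is centred between the lips at px x≈610, and a brass ring shows through the orange hood. Handing in.

```bash
python3 -c "
from workcell import robot
print(robot.sign_off(), robot.get_obs()['clock'])"
```

```text
the job is handed in; nothing more can be done
the job is handed in; nothing more can be done
```

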